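Oximeter out of its slide-lid case

ROBOT

A 6-joint arm with a two-finger parallel gripper is mounted at the origin on the work surface. World frame = base frame: x ahead of the robot, y to its left, z up, the work surface at z = 0. Lengths are in m, angles in rad, forces in N, time in s.
With the tool pointing down it reaches from about 0.25 to 0.725 m from the base axis. Payload 4 kg.
Tool frame: the origin (TCP) lies midway between the tips of the shut fingers; the grasp point (between the pads) lies 19 mm behind it; z points along the fingers, x is the direction in which the jaws open and shut, and the axes are right-handed (so a half turn about z gives the same grasp; the last joint's range is limited). The gripper opens to 85 mm and grips with 20 to 120 N. Pads are 22 mm wide; open, the fingers measure 114 mm over their backs; the gripper's body (76 mm by 85 mm) begins 54 mm behind the grasp point. The pads swing forward as they close: fully open they stand 13 mm farther back than shut.
Start: joints at [-1.216, 0.241, 0.005, 1.335, 0, 1.571], TCP at [0.174, -0.469, 0.231] pointing down, gripper open.
Joint ranges: [-2.72, 2.72], [-1.05, 1.87], [-1.09, 1.28], [-1.99, 2.15], [-1.42, 1.44], [-3.14, 3.14]. Speed limits (rad/s): [2.79, 2.79, 3.14, 3.14, 3.14, 3.14].

INTERFACE

Orientations are given as a unit quaternion [x, y, z, w].
In Python, from workcell import bot gives the robot as it stands.
- The arm moves only by the tool drive_tool, never from a script. Its argument "rows" is text: rows parted by semicolons, each of 5 numbers parted by spaces: the finger opening in mm, from 0 to 85.4, then the shift along the tool's x, y, z in mm, then the turn about the tool's z in rad. A call has 1 to 12 rows; each row shifts and turns the commanded pose from where the row before left it, along the tool's axes as they then stand; what a row does not reach is not made up. A row lasts 1/10 s, in which the tool goes at most 50 mm and 8.59 degrees, less where a joint would pass 70% of its speed; a pose out of reach is approached as far as the arm can. A call is refused whole if a number of a shift passes 50 or a number of a turn 0.15, either way. A call with a gripper value outside its range is refused whole. The fingers move at their own pace and stop on an object; the grip force is fixed at half the most. Time passes only in rows, so rows that do not move let the fingers close. It gives the time, the measured TCP pose, the force and the opening at its end, in the units of the state.
- bot.get_obs(): the state, without advancing time (a new reading comes with each control period).
- bot.camera(name): name is "side" or "top"; returns a dict with "image" (400x640x3 uint8, red, green, blue), "vertical_fov" (degrees; the focal length in pixels is half the picture's height over the tangent of half this angle, whatever the lens; pixels are square), "cx", "cy" (the principal point, pixels), "R" (3x3) and "t" (3): a world point X has camera coordinates R X + t. Camera axes: x right, y down, z forward; pixel columns grow to the right and rows downward; lengths in m; the calibration is good to about 2 mm. A picture is of the moment at which its call begins. There is no depth.
- bot.job_done(): hands the job in, once; it reports no verdict.
The state is a dict: "clock": time; "joint_pos": joint angles; "joint_vel": joint speeds; "tau": joint torques, N m; "eef_pos": TCP position; "tool_rot": TCP orientation; "ft_force": force on the tool from outside, world axes, zero at the start; "ft_torque": the same for the moment, N m; "grip_width": finger opening in m.
Only numpy, scipy, OpenCV 4.12 (cv2) and the standard library are available. Lean on these libraries where they do the work, as an engineer would, in place of code of your own. Each camera call takes 0.05 s, during which the arm holds its last target. There are 200 camera calls.

TASK

At the test station, take out the fingertip oximeter for the next patient: slide the blue lid along its tracks until it comes right out of its case and lay it flat on the table. Then lift the oximeter out of the case and set it down, screen up, in the steel tray, without dropping it. Leave the orange-lidded case shut.

Things in the scene. Friction and masses are not known exactly. Their poses are not given: they have to be found in the camera images.
- blue_lid: Blue sliding lid, loose, 132 (x) x 88 (y) x 5 mm, 110 g; origin: centre of its underside, z up. Mid-top stands a white grip ridge 12 (x) x 40 (y) x 25 mm tall. At the start it is in the blue-banded case's grooves, shut or up to 8 mm open, underside 38 mm above the table. Lips keep it from lifting: it slides out only along its own -x (towards the robot); 150 mm of travel clears the case.
- oximeter: Fingertip pulse oximeter, blue over white, dark screen on top: 28 (x) x 56 (y) x 30 mm (z, up), about 55 g, rigid, loose; origin: centre of its underside. It starts hidden under the blue lid, screen up on the case's floor, 5 mm above the table, within 20 mm of the lid's centre and 9 degrees of the lid's axes. Grip it across the 28 mm.
- tray: Shallow steel tray between the two cases, fixed to the table, 150 (x) x 120 (y) x 18 mm, walls and floor 4 mm thick; origin: centre of its underside, on the table.
- orange_lid: Orange lid of the other case, same size as the blue one; leave it shut. The cases may swap sides. Both cases are white with side bands in the lid's colour, fixed to the table, 140 (lid's x) x 100 x 50 mm high, inside 128 x 80 mm, floor 5 mm thick, a stop at +x, a 38 mm high wall at the open -x end; groove play 3 mm up and down, 2 mm each side. The table is empty for 0.2 m before it.
There are look-alikes about, which are no part of the job. Several things have the shape of the blue_lid; the one meant has the colours described above. Several things have the shape of the tray; the one meant has the colours described above.

How it is judged:
By the outcome, as a careful person would: the job done as asked, in the order asked, and still so for the second after the job is handed in, with the robot touching nothing.
It also fails if it takes over 54 s, if anything falls off the work surface, if the arm or the gripper's body presses on something with over 40 N, if the wrist force passes 120 N, or if a joint passes its speed limit or range.

## Working session

There is one attempt and no reset: what is moved stays moved. The work goes in short steps, Python scripts to look and compute and a tool call to move; the robot and the scene stay as the last step left them, time stands still between calls to the robot, and variables do not carry over. Pictures are saved under pics/ and viewed, about 8 in all and at most 12, crops included, and the job is handed in when it is done.

Besides the shell and the picture viewer there is one more tool, called by a JSON object that holds its "op" and its "data". drive_tool: Moves the arm, as the interface text tells. Its arguments: {"type":"object","properties":{"rows":{"type":"string"}},"required":["rows"]}

```bash
mkdir -p pics
cat > h.py <<'E'
import numpy as np,cv2
from workcell import bot
def cam(n,f=None,crop=None,s=1):
    c=bot.camera(n); im=c["image"]
    if f:
        if crop: x0,y0,x1,y1=crop; im=im[y0:y1,x0:x1]
        im=cv2.resize(im,None,fx=s,fy=s,interpolation=cv2.INTER_CUBIC)
        cv2.imwrite("pics/"+f,im[:,:,::-1])
    return c
def ray(c,u,v,z):
    f=200/np.tan(np.radians(c["vertical_fov"])/2)
    R=np.array(c["R"]);t=np.array(c["t"])
    d=R.T@np.array([(u-c["cx"])/f,(v-c["cy"])/f,1]); o=-R.T@t
    return o+d*(z-o[2])/d[2]
def proj(c,X):
    f=200/np.tan(np.radians(c["vertical_fov"])/2)
    p=np.array(c["R"])@np.array(X)+np.array(c["t"])
    return p[:2]/p[2]*f+[c["cx"],c["cy"]]
E
python3 - <<'E'
from h import *
for n in("top","side"):
    c=cam(n,n+"0.png"); print(n,c["vertical_fov"],c["cx"],c["cy"],np.round(c["R"],3).tolist(),np.round(c["t"],3), c.keys())
o=bot.get_obs();print(o)
E
```

```text
top 56.30598023157708 319.0322146077435 200.6370315138463 [[-0.021, -1.0, -0.008], [-0.983, 0.022, -0.184], [0.184, 0.004, -0.983]] [-0.053  0.471  0.966] dict_keys(['image', 'vertical_fov', 'cx', 'cy', 'R', 't'])
side 44.92846103389965 318.55057152483494 205.5660858383512 [[-0.865, -0.502, -0.014], [-0.363, 0.643, -0.674], [0.347, -0.578, -0.738]] [0.397 0.235 1.201] dict_keys(['image', 'vertical_fov', 'cx', 'cy', 'R', 't'])
{'clock': 0.1, 'joint_pos': array([-1.21599484e+00,  2.41351547e-01,  3.87090011e-03,  1.33523235e+00,
       -1.80512363e-05,  1.57081828e+00]), 'joint_vel': array([ 0.00062891, -0.002044  ,  0.00119029,  0.00154247,  0.00086761,
        0.00081266]), 'tau': array([-7.00813052e-05, -3.73138011e+01,  2.53010023e+01,  1.08845081e-02,
        2.76771928e-06, -2.59438551e-06]), 'eef_pos': array([ 0.17349786, -0.4683222 ,  0.23049962]), 'tool_rot': array([ 8.20786944e-01, -5.71233643e-01, -7.91758450e-04, -5.40009104e-04]), 'ft_force': array([-0.43581915,  0.02185633, -0.33476262]), 'ft_torque': array([ 0.00122101, -0.01418864, -0.0342846 ]), 'grip_width': 0.08539171789718077}
```

View pics/top0.png

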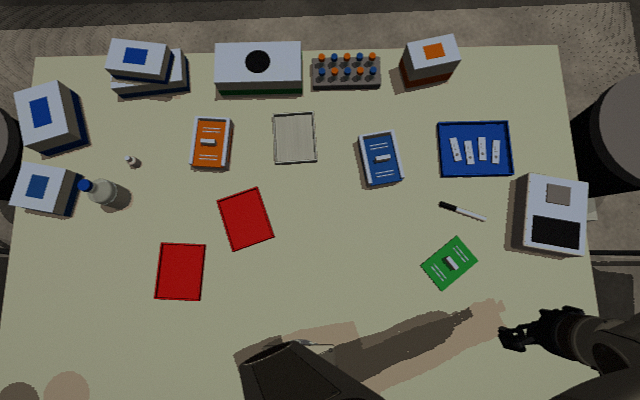

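View pics/side0.png

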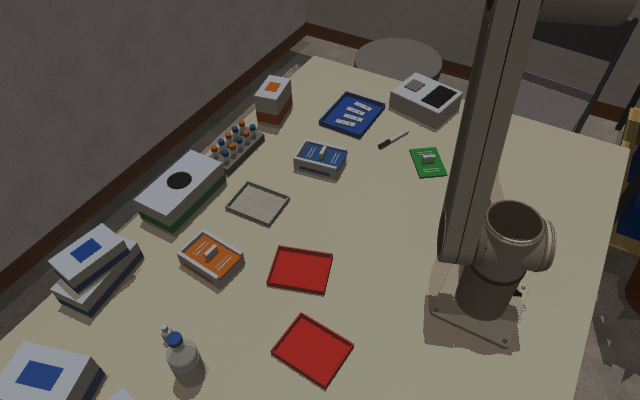

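Lid-shaped things: the blue lid in its case at top (380,158), the green loose lid at (449,263) and the orange lid at (211,143). Tray-shaped things: steel at (295,138), blue at (475,149), red at (246,218) and (181,271). By the description I choose the blue lid at (380,158) and the steel tray at (295,138). One close crop to check the choice.

Run:
```python
from h import *
a=bot.camera("top")["image"][95:200,260:420]; b=bot.camera("side")["image"][130:230,215:355]
a=cv2.resize(a,(800,525),interpolation=cv2.INTER_CUBIC); 
cv2.imwrite("pics/c1.png",a[:,:,::-1])
b=cv2.resize(b,(784,560),interpolation=cv2.INTER_CUBIC); cv2.imwrite("pics/c2.png",b[:,:,::-1])
```

```text
(no output)
```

View pics/c1.png

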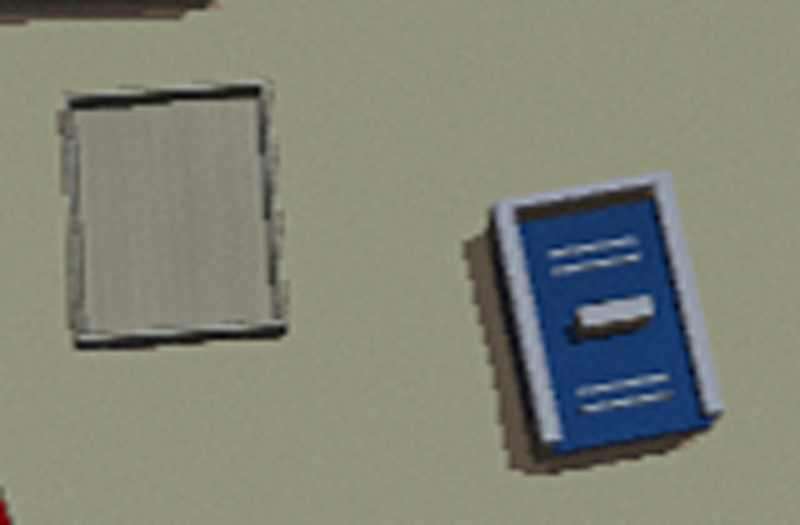

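View pics/c2.png

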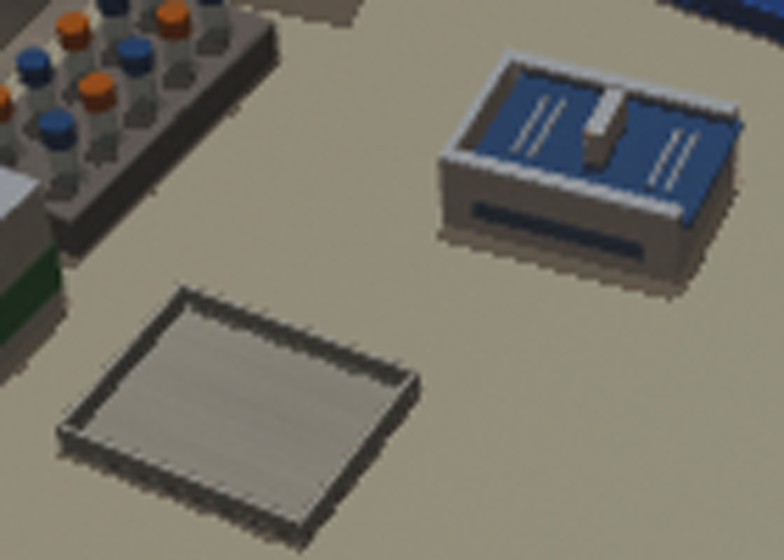

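The crops show the blue-lidded, blue-banded case with its open end toward the robot, and the plain steel tray beside it. Ridge top is at c1 (614,310) and c2 (604,112), the case top corners are clear, and the tray rim is clear too.

Run:
```python
from h import *
c=cam("top");s=cam("side")
T=lambda u,v,z:np.round(ray(c,260+u/5-.4,95+v/5-.4,z),4)
S=lambda u,v,z:np.round(ray(s,215+u/5.6-.4,130+v/5.6-.4,z),4)
print("ridge",T(614,310,.068),S(604,112,.068))
print("case top",[T(*p,.05) for p in((492,203),(668,173),(720,412),(545,442))])
print("case side",[S(*p,.05) for p in((443,155),(510,53),(740,107),(685,213))])
print("lid near edge",T(560,455,.043),T(715,425,.043))
print("tray",[T(*p,.018) for p in((65,97),(268,83),(287,325),(76,340))])
print("tray side",[S(*p,.018) for p in((185,288),(418,378),(302,530),(60,430))])
```

```text
ridge [ 0.5824 -0.2364  0.068 ] [ 0.5801 -0.2347  0.068 ]
case top [array([ 0.6512, -0.1752,  0.05  ]), array([ 0.6664, -0.2736,  0.05  ]), array([ 0.5291, -0.2939,  0.05  ]), array([ 0.5146, -0.1984,  0.05  ])]
case side [array([ 0.6501, -0.1781,  0.05  ]), array([ 0.6629, -0.2706,  0.05  ]), array([ 0.5262, -0.2934,  0.05  ]), array([ 0.5115, -0.2024,  0.05  ])]
lid near edge [ 0.5087 -0.2072  0.043 ] [ 0.5236 -0.2924  0.043 ]
tray [array([0.7335, 0.0661, 0.018 ]), array([ 0.7393, -0.0517,  0.018 ]), array([ 0.5932, -0.0599,  0.018 ]), array([0.5871, 0.0596, 0.018 ])]
tray side [array([ 0.7357, -0.0478,  0.018 ]), array([ 0.5891, -0.0531,  0.018 ]), array([0.5835, 0.0636, 0.018 ]), array([0.7309, 0.0691, 0.018 ])]
```

{"op": "drive_tool", "data": {"rows": "50 0 0 0 -0.14;50 0 0 0 -0.14;50 0 0 0 -0.14;50 0 0 0 -0.14;50 0 0 0 -0.14;50 0 0 0 -0.14;50 0 0 0 -0.14;50 0 0 0 -0.14;50 0 0 0 -0.14;50 0 0 0 -0.115;50 0 0 0 0"}}

```text
clock: 1.4
eef_pos: [0.1737, -0.4688, 0.2312]
tool_rot: [0.997, 0.079, -0.0, -0.0]
ft_force: [-0.1, 0.1, 0.7]
grip_width: 0.0497
```

{"op": "drive_tool", "data": {"rows": "50 36 -14 0 0;50 36 -14 0 0;50 36 -14 0 0;50 36 -14 0 0;50 36 -14 0 0;50 36 -14 0 0;50 36 -14 8 0;50 36 -14 10 0;50 36 -14 12 0;50 36 -13 15 0;50 36 -13 15 0;50 36 -13 15 0"}}

```text
clock: 2.6
eef_pos: [0.5754, -0.2366, 0.1556]
tool_rot: [0.997, 0.078, 0.0, 0.0]
ft_force: [-0.5, -0.5, 0.2]
grip_width: 0.0501
```

Run:
```python
from h import *
o=bot.get_obs();print(o)
```

```text
{'clock': 2.6, 'joint_pos': array([-3.90022447e-01,  5.21611720e-01,  2.22028804e-01,  1.27113595e+00,
       -1.22669694e-04,  1.02451773e+00]), 'joint_vel': array([ 0.49242284,  0.55267396,  0.49850055, -0.05787368, -0.00373823,
        0.49097708]), 'tau': array([ -0.60565643, -52.01580405,  23.06003988,   0.25969796,
         0.10054934,  -0.39738994]), 'eef_pos': array([ 0.57542184, -0.23658533,  0.15563263]), 'tool_rot': array([9.96949552e-01, 7.80486162e-02, 6.88533041e-06, 7.22113904e-05]), 'ft_force': array([-0.48786098, -0.46765026,  0.19540231]), 'ft_torque': array([-0.03909723, -0.0273798 ,  0.02883604]), 'grip_width': 0.05005032420971838}
```

{"op": "drive_tool", "data": {"rows": "50 7 0 0 0;50 0 0 30 0;50 0 0 30 0;50 0 0 25 0;50 0 0 12 0;50 0 0 6 0;50 0 0 4 0;50 0 0 0 0;0 0 0 0 0;0 0 0 0 0;0 0 0 0 0;0 0 0 0 0"}}

```text
clock: 3.8
eef_pos: [0.5818, -0.2367, 0.0506]
tool_rot: [0.997, 0.079, 0.001, 0.001]
ft_force: [-0.2, -0.3, 3.7]
grip_width: 0.0104
```

{"op": "drive_tool", "data": {"rows": "0 0 0 0 0;0 0 0 0 0"}}

```text
clock: 4.0
eef_pos: [0.5818, -0.2367, 0.0506]
tool_rot: [0.997, 0.079, 0.001, 0.001]
ft_force: [-0.7, -0.5, 6.2]
grip_width: 0.0103
```

{"op": "drive_tool", "data": {"rows": "0 0 0 -1 0;0 -2 0 -1 0;0 -4 0 0 0;0 -6 0 0 0;0 -8 0 0 0;0 -10 0 0 0;0 0 0 0 0"}}

```text
clock: 4.7
eef_pos: [0.5492, -0.2413, 0.051]
tool_rot: [0.997, 0.079, -0.001, -0.0]
ft_force: [-1.1, 0.1, -1.7]
grip_width: 0.0107
```

Run:
```python
from h import *
c=cam("top","t2.png",(280,90,460,225),4.4)
print(bot.get_obs()["eef_pos"])
```

```text
[ 0.5503055  -0.24132993  0.05127101]
```

View pics/t2.png

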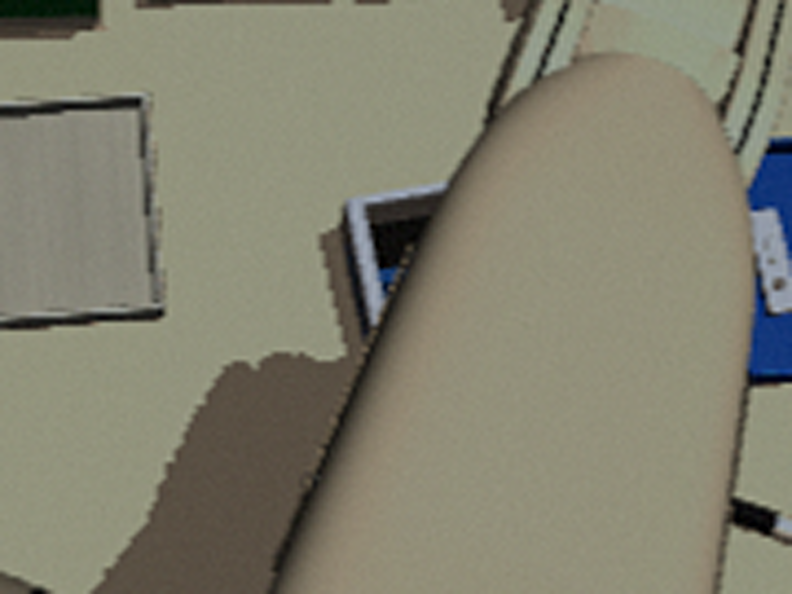

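The lid edge now shows at (385,275) with a dark gap beyond it, so the lid is sliding out with the gripper. Forces are small. I'll pull the rest, 130 mm more.

{"op": "drive_tool", "data": {"rows": "0 -10 0 0 0;0 -12 0 0 0;0 -12 0 0 0;0 -12 0 0 0;0 -12 0 0 0;0 -12 0 0 0;0 -12 0 0 0;0 -12 0 0 0;0 -12 0 0 0;0 -12 0 0 0;0 -10 0 0 0;0 -5 0 0 0"}}

```text
clock: 5.95
eef_pos: [0.4188, -0.2623, 0.0513]
tool_rot: [0.997, 0.079, -0.0, -0.0]
ft_force: [1.0, 1.0, -2.0]
grip_width: 0.0105
```

Run:
```python
from h import *
c=cam("side","s3.png",(240,80,480,260),3.3)
o=bot.get_obs();print(o["eef_pos"],o["grip_width"],o["ft_force"])
```

```text
[ 0.41854581 -0.26232318  0.05126063] 0.010624032502672845 [-0.97308142  0.4968158  -0.25538805]
```

View pics/s3.png

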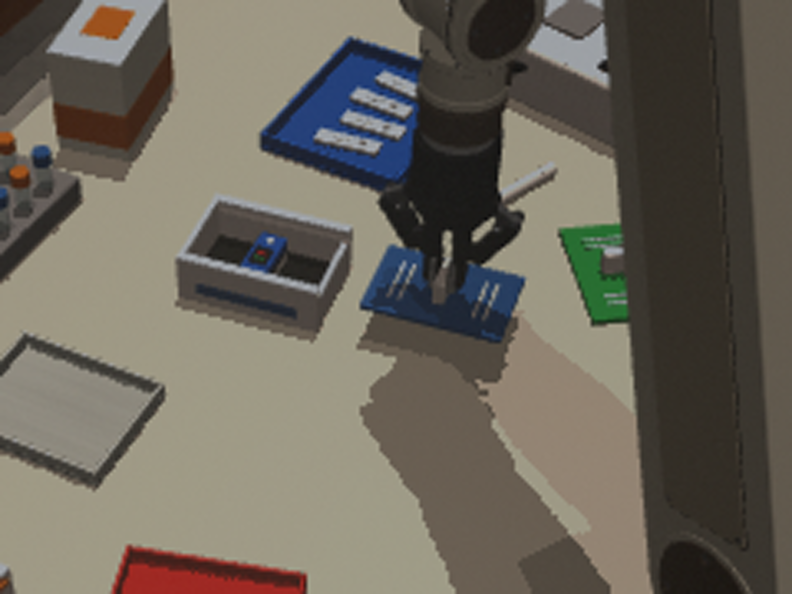

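Lid is out, held level and clear of the case (gap between x≈352 and 362). The oximeter is visible at (265,252). Lowering the lid now.

{"op": "drive_tool", "data": {"rows": "0 0 0 8 0;0 0 0 10 0;0 0 0 8 0;0 0 0 5 0;0 0 0 3 0;0 0 0 1 0;0 0 0 1 0;0 0 0 0 0;0 0 0 0 0"}}

```text
clock: 6.9
eef_pos: [0.4203, -0.2624, 0.0156]
tool_rot: [0.997, 0.079, 0.0, 0.0]
ft_force: [0.4, -0.2, -1.6]
grip_width: 0.0103
```

{"op": "drive_tool", "data": {"rows": "0 0 0 1 0;0 0 0 1 0;0 0 0 0 0;0 0 0 0 0"}}

```text
clock: 7.3
eef_pos: [0.4201, -0.2622, 0.0133]
tool_rot: [0.997, 0.079, -0.0, -0.0]
ft_force: [1.3, 0.2, -0.7]
grip_width: 0.0106
```

{"op": "drive_tool", "data": {"rows": "0 0 0 1 0;0 0 0 0 0;30 0 0 0 0;60 0 0 0 0;60 0 0 0 0;60 0 0 -20 0;60 0 0 -40 0;60 0 0 -40 0;60 0 0 -40 0;60 0 0 -20 0;60 0 0 0 0"}}

```text
clock: 8.4
eef_pos: [0.4223, -0.2636, 0.1761]
tool_rot: [0.997, 0.079, 0.003, 0.002]
ft_force: [-0.3, -0.2, 0.1]
grip_width: 0.0602
```

Run:
```python
from h import *
a=cam("top")["image"][115:200,340:450]; b=cam("side")["image"][130:195,285:405]
a=cv2.resize(a,None,fx=6,fy=6,interpolation=cv2.INTER_CUBIC); b=cv2.resize(b,(660,358),interpolation=cv2.INTER_CUBIC)
cv2.imwrite("pics/ab.png",a[:,:,::-1]);cv2.imwrite("pics/bb.png",b[:,:,::-1])
o=bot.get_obs();print(o["eef_pos"],o["grip_width"],o["ft_force"])
```

```text
[ 0.42002083 -0.26218843  0.17208678] 0.059817295557547515 [ 1.21367063e-03  1.46448990e+00 -4.97626979e-01]
```

View pics/ab.png

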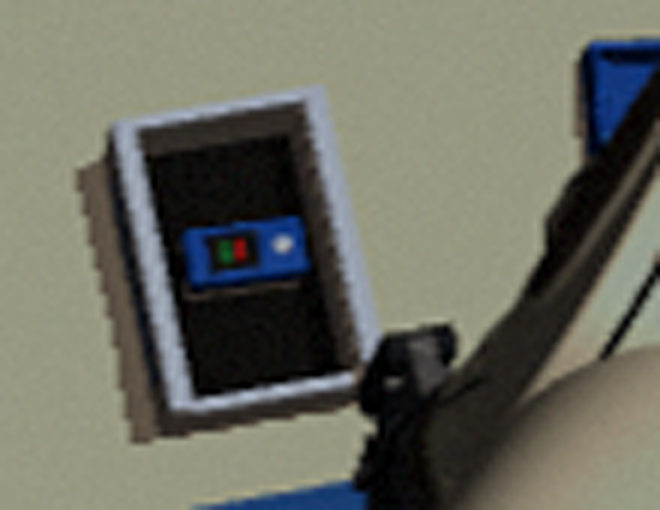

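View pics/bb.png

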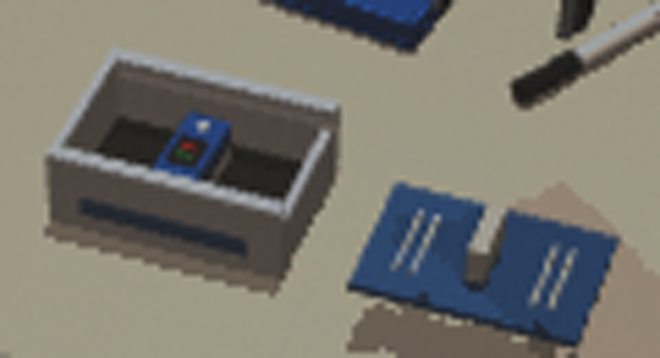

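The oximeter lies screen up in the case: in ab its top face has corners (183,232), (302,216), (311,270), (191,288). The lid appears released on the table. I'll check both by calibration.

Run:
```python
from h import *
c=cam("top");s=cam("side")
T=lambda u,v,z:ray(c,340+u/6-.4,115+v/6-.4,z)
S=lambda u,v,z:ray(s,285+u/5.5-.4,130+v/5.5-.4,z)
P=np.array([T(*p,.035) for p in((183,232),(302,216),(311,270),(191,288))])
print(P.round(4),P.mean(0), [np.linalg.norm(P[i]-P[i-1]).round(4) for i in range(4)])
d=(P[0]+P[3]-P[1]-P[2]);print("yaw",np.arctan2(-d[0],d[1]))
print("side screen-centre-ish",S(197,148,.035))
L=np.array([S(*p,.005) for p in((348,288),(398,183),(618,238),(580,345))])
print(L.round(4),L.mean(0),[np.linalg.norm(L[i]-L[i-1]).round(4) for i in range(4)])
print("tray",)
```

```text
[[ 0.603  -0.2084  0.035 ]
 [ 0.6095 -0.264   0.035 ]
 [ 0.5833 -0.2667  0.035 ]
 [ 0.5759 -0.2109  0.035 ]] [ 0.59293082 -0.23751259  0.035     ] [np.float64(0.0272), np.float64(0.056), np.float64(0.0263), np.float64(0.0564)]
yaw 0.12351916692396958
side screen-centre-ish [ 0.5884982  -0.23588875  0.035     ]
[[ 0.4741 -0.2051  0.005 ]
 [ 0.4891 -0.2954  0.005 ]
 [ 0.3598 -0.3153  0.005 ]
 [ 0.3436 -0.228   0.005 ]] [ 0.41665813 -0.26096195  0.005     ] [np.float64(0.1325), np.float64(0.0915), np.float64(0.1308), np.float64(0.0888)]
tray
```

{"op": "drive_tool", "data": {"rows": "60 10 0 0 0.03;60 25 0 0 0;60 30 0 0 0;60 30 0 0 0;60 30 0 0 0;60 25 0 0 0;60 15 0 0 0;60 7 2 0 0;60 0 0 30 0;60 0 0 30 0;60 0 0 20 0;60 0 0 0 0"}}

```text
clock: 9.8
eef_pos: [0.5869, -0.2407, 0.0872]
tool_rot: [0.998, 0.064, -0.005, -0.002]
ft_force: [-0.1, -0.2, 0.3]
grip_width: 0.0598
```

Run:
```python
from h import *
o=bot.get_obs();print(o["eef_pos"],o["tool_rot"])
c=cam("side","s5.png",(285,90,395,195),5.5)
```

```text
[ 0.58694755 -0.24068802  0.0871974 ] [ 0.99792365  0.06420187 -0.00465949 -0.00219093]
```

View pics/s5.png

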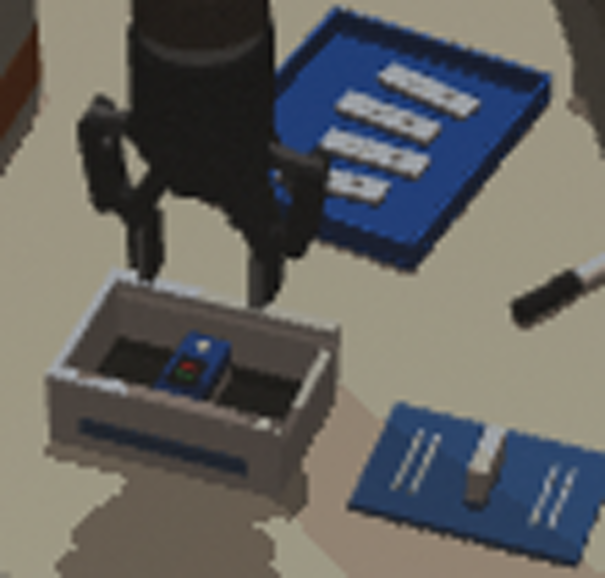

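Gripper sits above the case, straddling the oximeter; the lid lies flat with its ridge up. Settle, then correct.

{"op": "drive_tool", "data": {"rows": "60 0 0 0 0;60 0 0 0 0"}}

```text
clock: 10.05
eef_pos: [0.5918, -0.2424, 0.094]
tool_rot: [0.998, 0.064, 0.001, 0.001]
ft_force: [0.5, 0.1, 0.1]
grip_width: 0.0602
```

{"op": "drive_tool", "data": {"rows": "60 0 -5 0 0;60 0 0 20 0;60 0 0 25 0;60 0 0 20 0;60 0 0 10 0;60 0 0 5 0;60 0 0 2 0;60 0 0 0 0;60 0 0 0 0"}}

```text
clock: 10.95
eef_pos: [0.5911, -0.2372, 0.0115]
tool_rot: [0.998, 0.064, 0.001, 0.0]
ft_force: [0.8, -0.2, 0.2]
grip_width: 0.06
```

{"op": "drive_tool", "data": {"rows": "40 0 0 0 0;30 0 0 0 0;20 0 0 0 0;20 0 0 0 0;20 0 0 0 0;20 0 0 0 0;20 0 0 0 0"}}

```text
clock: 11.65
eef_pos: [0.5909, -0.2371, 0.0112]
tool_rot: [0.998, 0.064, 0.001, 0.0]
ft_force: [0.1, -0.2, 5.8]
grip_width: 0.0269
```

{"op": "drive_tool", "data": {"rows": "20 0 0 -3 0;20 0 0 -6 0;20 0 0 -10 0;20 0 0 -14 0;20 0 0 -16 0;20 0 0 -16 0;20 0 0 -16 0;20 0 0 -14 0;20 0 0 -10 0;20 0 0 -5 0;20 0 0 0 0"}}

```text
clock: 12.75
eef_pos: [0.5908, -0.237, 0.1215]
tool_rot: [0.998, 0.064, 0.001, 0.0]
ft_force: [0.3, -0.0, -0.0]
grip_width: 0.027
```

{"op": "drive_tool", "data": {"rows": "20 4 -8 0 0;20 6 -14 0 0;20 8 -20 0 0;20 9 -22 0 0;20 10 -24 0 0;20 11 -25 0 0;20 11 -25 0 0;20 11 -25 0 0;20 10 -24 0 0;20 9 -20 0 0;20 8 -15 0 0;20 4 -9 0 0"}}

```text
clock: 13.95
eef_pos: [0.6607, 0.0077, 0.1196]
tool_rot: [0.998, 0.066, -0.0, -0.0]
ft_force: [0.5, 0.5, -0.8]
grip_width: 0.0268
```

{"op": "drive_tool", "data": {"rows": "20 0 0 0 0;20 0 0 0 0"}}

```text
clock: 14.15
eef_pos: [0.6604, 0.0049, 0.12]
tool_rot: [0.998, 0.064, -0.0, 0.0]
ft_force: [-0.5, -0.5, -0.7]
grip_width: 0.0272
```

Run:
```python
from h import *
c=cam("side","s6.png",(200,90,400,250),4)
o=bot.get_obs();print(o["eef_pos"],o["tool_rot"],o["grip_width"])
```

```text
[0.66036572 0.00442262 0.12010827] [ 9.97950740e-01  6.39857418e-02 -3.27911740e-04  1.95138809e-04] 0.026923143106143972
```

View pics/s6.png

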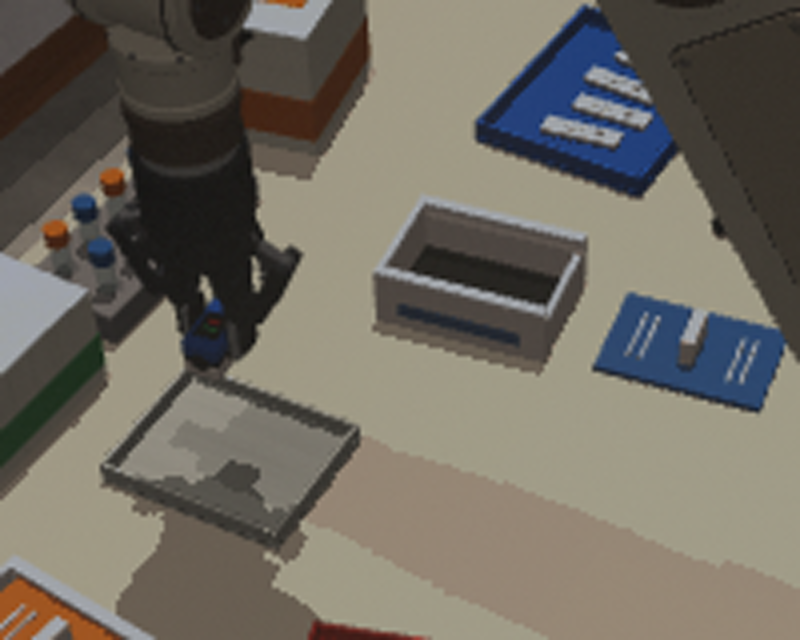

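The oximeter is held level, screen up, above the tray (205,340); the case is empty and the lid flat. Descending over the tray.

{"op": "drive_tool", "data": {"rows": "20 0 0 8 0;20 0 0 16 0;20 0 0 20 0;20 0 0 20 0;20 0 0 16 0;20 0 0 12 0;20 0 0 8 0;20 0 0 5 0;20 0 0 2 0;20 0 0 1 0;20 0 0 0 0;20 0 0 0 0"}}

```text
clock: 15.4
eef_pos: [0.6612, 0.0053, 0.013]
tool_rot: [0.998, 0.064, 0.001, 0.0]
ft_force: [-0.2, -0.1, -0.5]
grip_width: 0.0268
```

{"op": "drive_tool", "data": {"rows": "20 0 0 1 0;20 0 0 0 0;20 0 0 0.5 0;20 0 0 0 0;20 0 0 0.5 0;20 0 0 0 0;20 0 0 0 0"}}

```text
clock: 16.1
eef_pos: [0.6607, 0.0052, 0.0103]
tool_rot: [0.998, 0.064, -0.0, 0.0]
ft_force: [-0.3, 0.2, -0.1]
grip_width: 0.0269
```

{"op": "drive_tool", "data": {"rows": "20 0 0 0.5 0;20 0 0 0 0;20 0 0 0.5 0;20 0 0 0 0;20 0 0 0 0"}}

```text
clock: 16.6
eef_pos: [0.6607, 0.0052, 0.0102]
tool_rot: [0.998, 0.064, 0.0, 0.0]
ft_force: [-2.0, -0.5, 5.3]
grip_width: 0.0265
```

Contact: 5 N up, and the height has stopped falling. Release slowly and lift away.

{"op": "drive_tool", "data": {"rows": "32 0 0 0 0;40 0 0 0 0;55 0 0 0 0;60 0 0 0 0;60 0 0 0 0;60 0 0 -10 0;60 0 0 -25 0;60 0 0 -35 0;60 0 0 -40 0;60 0 0 -30 0;60 -30 0 -10 0;60 -40 0 0 0"}}

```text
clock: 17.8
eef_pos: [0.5939, -0.0037, 0.1628]
tool_rot: [0.998, 0.065, 0.004, 0.0]
ft_force: [-0.3, -0.5, 0.9]
grip_width: 0.0599
```

{"op": "drive_tool", "data": {"rows": "60 -40 0 0 0;60 -40 0 0 0;60 -30 0 0 0;60 0 0 0 0;60 0 0 0 0"}}

```text
clock: 18.3
eef_pos: [0.4825, -0.018, 0.1606]
tool_rot: [0.998, 0.064, 0.001, 0.0]
ft_force: [0.7, -0.1, -0.3]
grip_width: 0.0601
```

Run:
```python
from h import *
a=cam("side")["image"][120:290,160:400]; b=cam("top")["image"][100:230,180:450]
a=cv2.resize(a,(508,360)); b=cv2.resize(b,(508,240))
cv2.imwrite("pics/f.png",np.vstack([a,b])[:,:,::-1])
o=bot.get_obs();print(o["eef_pos"],o["ft_force"],o["clock"])
```

```text
[ 0.48372957 -0.01790677  0.16020764] [-0.79299009  0.13036568  0.29647339] 18.4
```

View pics/f.png

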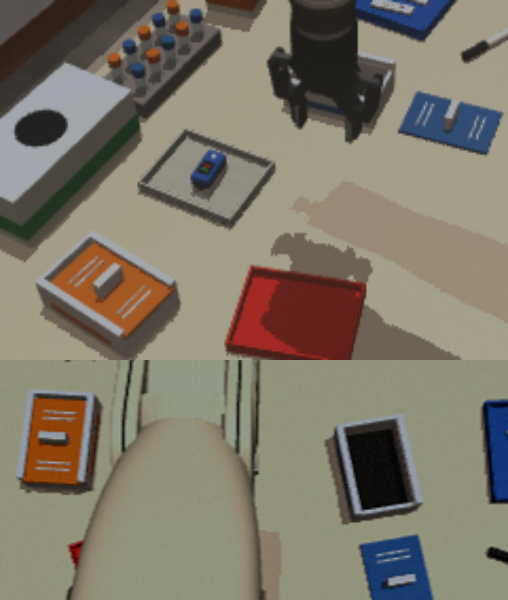

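The oximeter is upright, screen up, in the middle of the steel tray (208,168). The orange lid is still shut, the blue lid lies flat in front of its empty case, and the arm is clear of everything.

```bash
python3 -c "
from h import *
print(bot.job_done())"
```

```text
the job is handed in; nothing more can be done
None
```

The job is done and handed in at about 18.4 s of the 54 s allowed; `job_done` gives no verdict. I slid the blue lid straight out of its case and laid it flat on the table in front. Then I lifted the oximeter out across its 28 mm sides and set it down in the steel tray.

**Last checks:**
- **Oximeter:** in the final side picture it sits upright, screen up, mid-tray. I released it only after contact, when the wrist read about 5 N and the tool stopped sinking.
- **Blue lid:** its corners measured 131–132 × 89–92 mm at table height, which fits it lying flat.
- **Orange lid:** it is still shut.
- **Arm:** it stands clear of everything. The highest wrist force I read was about 6 N, with readings taken only at the end of each move.

**What disagreed:** the gripper read 10–11 mm on the 12 mm ridge and 27 mm on the 28 mm oximeter. When I first closed on the ridge, about 6 N pressed up on the tool, so I raised it 2 mm before pulling. In the final top picture the arm hid the tray, so the oximeter's resting place was checked from the side view only.

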